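# Unlock the drilling jig and hold its guide in the notch over the undrilled disc

## Task

Get the drilling jig ready for the last hole: pull the T-handled lock pin straight up out of the jig (spring balls hold it, so it takes a firm pull) and lay it down on the bench top beside the jig. Then take the drill guide by its grip fin and slide it along its rail until it clicks into the notch that puts its bush over the one brass disc that has no hole yet; finish while still gripping the fin and holding the guide at rest in that notch, as for drilling. Leave the tools lying round the jig where they are.

Things in the scene. Friction and masses are not known exactly. Their poses are not given: they have to be found in the camera images.
- jig: drilling jig screwed to the bench: dark base plate 112 x 306 x 12 mm. Origin: middle of its underside; y along the rail (left), x away from the robot, z up. Rail at x = +26 mm, top 28 mm up, crossed by 8 mm wide notches at y = -90 (home), -30, +20, +70 mm, level with the three disc nests (centres x = -26 mm). Boss of the lock pin at x = +26, y = -133 mm, 28 mm high.
- drill_guide: aluminium carriage captive on the rail, sliding along the jig's y only; 50 mm long, a tab towards -y takes the lock pin; top face 40 mm up. Starts at home (y = -90 mm), travels 174 mm to +y. Its spring ball drops into each notch: some 7 N pulls it out (home too), under 1 N slides it between; let loose within 2 mm of a notch it draws itself in. Origin: on the rail top under its middle.
- guide_grip (a point): centre of the upright grip fin on the guide: 14 mm thick across the rail (x), 36 mm long along the rail (y), from 40 to 74 mm above the bench, this point 63 mm above it. Axes as the jig's.
- bush (a point): centre of the lower end of the drill bush, 20 mm above the bench and 6 mm above the discs. In line with the fin along the rail, 52 mm nearer the robot (x) than the fin's centre.
- pin_grip (a point): centre of the lock pin's T-bar: round, 12 mm thick, 38 long (y). Seated, the bar lies along the rail, this point 64 mm up. The 10 mm bullet-nosed shank reaches 52 mm below it, through the guide's tab into the boss; it must rise 28 mm to be clear. Spring balls hold it: about 10 N upward frees it. 70 g. Let go leaning it falls on its side (this point 6 to 19 mm up); dead upright it may stand.
- disc_blank_mid (a point): centre of the brass disc still to be drilled: 30 mm across, 5 mm thick, solid, with only a tiny punch mark in its middle. It is pressed into one of the three nests, its top 14 mm above the bench.
- disc_a_mid (a point): centre of a brass disc of the same size already drilled, with an 11 mm hole in its middle, in another nest.
- disc_b_mid (a point): centre of the other drilled brass disc, as the former, in the remaining nest.
- detent (a joint): travel of the guide's spring ball: 0 riding on the rail top, 0.002 (m) fully dropped into a notch.
- tweezers: bystander: steel tweezers 131 mm long, on the bench near the jig. Leave alone.
- pencil: bystander: pencil 118 mm long, on the bench beyond the jig. Above and beyond it, from about x = 0.6 m on, the bench lamp's head hangs some 0.31 m over the bench: keep the wrist clear of it.
- needle_file: bystander: needle file 180 mm long, on the bench beyond the jig. Leave alone.
- wax: bystander: block of carving wax 33 x 30 x 26 mm, on the bench in front of the jig.

How it is judged:
On the way, in this order (a step that is already met when the one before it is completed fails the run):
1. the lock pin is drawn right out of the jig (height (world z) of pin_grip above 0.095 m), for 0.1 s.
2. the lock pin lies on the bench top (height (world z) of pin_grip below 0.025 m and (y of pin_grip in the frame of jig below -0.157 m or y of pin_grip in the frame of jig above 0.157 m or x of pin_grip in the frame of jig below -0.06 m or x of pin_grip in the frame of jig above 0.06 m)), for 0.2 s.
At the end, for the whole second after the job is handed in: Guide at rest, bush within 2.5 mm of the undrilled disc's centre (from above), spring ball at least 0.8 mm down in the notch (some 1.3 mm either side), fingers gripping it with over 3 N; lock pin lying on the bench beside the jig (T-bar centre under 25 mm up, off the base plate) (all of step 2 and horizontal distance between bush and disc_blank_mid below 0.0025 m and value of joint detent above 0.0008 m and contact force between the fingers and drill_guide above 3 N and linear speed of drill_guide below 0.005 m/s); the arm keeps its last pose, push and grip.
It fails at once if the tweezers or the needle file are pushed away (over 30 mm) (distance of any of tweezers, needle_file from where it was at the start of the episode above 0.03 m).
It also fails if it takes over 45 s, if anything falls off the work surface, if the arm or the gripper's body presses on something with over 40 N, if the wrist force passes 120 N, or if a joint passes its speed limit or range.

## Robot

A 7-joint arm with a two-finger parallel gripper is mounted at the origin on a cart in front of the work surface, level with it; the furniture and walls round the work are solid. World frame = base frame: x ahead of the robot, y to its left, z up, the work surface at z = 0. Lengths are in m, angles in rad, forces in N, time in s.
With the tool pointing down it reaches from about 0.425 to 0.95 m from the base axis. Payload 16.7 kg.
Tool frame: the origin (TCP) lies at the centre of the arm's flange, where the gripper is bolted on; the fingertips stand bot.tip_extent ahead of it and the grasp point (between the pads) lies 180 mm ahead of it (bot.tip_extent is the distance from the TCP to the fingertips, in m); z points along the fingers, y is the line along which they close (so a half turn about z gives the same grasp; the last joint's range is limited). The gripper opens to 94 mm and grips with 3 to 60 N. Pads are 16 mm wide; open, the fingers measure 119 mm over their backs; the gripper's body (75 mm by 177 mm) begins 78 mm behind the grasp point.
Start: joints at [1.183, 0.426, 0.074, 1.606, -0.034, 1.111, -0.067], TCP at [0.159, -0.656, 0.405] pointing down, gripper open.
Joint ranges: [-2.85, 2.85], [-0.5, 2.14], [-1.23, 1.37], [0.21, 2.46], [-1.02, 4.16], [0.16, 2.05], [-2.73, 2.73]. Speed limits (rad/s): [1.89, 1.89, 2.39, 2.39, 3.01, 3.01, 3.01].

## Interface

Orientations are given as a unit quaternion [x, y, z, w].
In Python, from bench import bot gives the robot as it stands.
- The arm moves only by the shell command python3 -m handwheel 'ROWS' [FORCE]. ROWS is a JSON object of lists of equal length, an entry for each row: "dr": the turn, a rotation vector about the tool's x, y, z in rad, a list of three; "dp": the shift along the tool's x, y, z in mm, a list of three; "jaw": the opening, from 0 (shut) to 1 (fully open). In form: {"dr": [[rx, ry, rz], ...], "dp": [[dx, dy, dz], ...], "jaw": [jaw, ...]}. A call has 1 to 20 rows; each row shifts and turns the commanded pose from where the row before left it, along the tool's axes as they then stand; what a row does not reach is not made up. A row lasts 1/8 s, in which the tool goes at most 62.5 mm and 10.7 degrees, less where a joint would pass 70% of its speed; a pose out of reach is approached as far as the arm can. A call with a gripper value outside its range is refused whole. The fingers move at their own pace and stop on an object; FORCE is the grip in N (left out, the last holds). Time passes only in rows, so rows that do not move let the fingers close. It gives the time, the measured TCP pose, the force, the opening and the grip force at its end, in the units of the state.
- bot.state(): the state, without advancing time (a new reading comes with each control period).
- bot.grab_frame(name): name is "side" or "top"; returns a dict with "image" (420x560x3 uint8, blue, green, red), "fovy" (degrees; the focal length in pixels is half the picture's height over the tangent of half this angle, whatever the lens; pixels are square), "cx", "cy" (the principal point, pixels), "pose" (4x4, takes a point from camera to world coordinates). Camera axes: x right, y up, looking along -z (the intrinsics and any distortion apply to the point x, -y, -z); pixel columns grow to the right and rows downward; lengths in m; the calibration is good to about 2 mm. A picture is of the moment at which its call begins. There is no depth.
- bot.close_job(): hands the job in; it is judged then, once.
The state is a dict: "clock": time; "joint_pos": joint angles; "joint_velocities": joint speeds; "tau": joint torques, N m; "tool_pos": TCP position; "tool_rot": TCP orientation; "force": force on the tool from outside, world axes, zero at the start; "wrist_torque": the same for the moment, N m; "gripper_width": finger opening in m; "grip_force": force on a finger pad.
Only numpy, scipy, OpenCV 4.12 (cv2) and the standard library are available. Lean on these libraries where they do the work, as an engineer would, in place of code of your own. Each camera call takes 0.05 s, during which the arm holds its last target. There are 200 camera calls.

## Working session

There is one attempt and no reset: what is moved stays moved. The work goes in short steps, Python scripts to look and compute and a shell command to move; the robot and the scene stay as the last step left them, time stands still between calls to the robot, and variables do not carry over. Pictures are saved under pics/ and viewed, at most 11 in all, crops included, and the job is handed in when it is done.

```bash
mkdir -p pics; ls
python3 - <<'E'
from bench import bot
import cv2,pickle
s=bot.state();print(s,bot.tip_extent)
for n in("side","top"):
    f=bot.grab_frame(n);cv2.imwrite(f"pics/{n}0.png",f["image"]);pickle.dump(f,open(n+".pkl","wb"))
    print({k:v for k,v in f.items() if k!="image"})
E
```

```text
pics
{'clock': 0.0, 'joint_pos': array([ 1.18352116,  0.42668269,  0.07386686,  1.60658526, -0.0340826 ,
        1.11079371, -0.06711421]), 'joint_velocities': array([ 0.00261382, -0.00025086,  0.00048944, -0.00134671, -0.00065336,
        0.00193794, -0.00132027]), 'tau': array([-4.04230514e-05, -9.35835457e+01,  3.66688326e+00, -4.54198229e+01,
       -4.87143639e-02,  2.00848264e-02,  1.78396084e-05]), 'tool_pos': array([ 0.15892414, -0.65583781,  0.40401844]), 'tool_rot': array([ 9.92944094e-01,  1.18581871e-01, -1.24926748e-04, -5.91705808e-04]), 'force': array([ 1.05555975, -0.16118114, -0.64210994]), 'wrist_torque': array([-0.00137946,  0.04060839, -0.04638806]), 'grip_force': 0.0, 'gripper_width': 0.09390814704812524} 0.1992
{'fovy': 52.360395149106665, 'cx': 279.02828650406434, 'cy': 202.35092281277844, 'pose': array([[-0.99982894, -0.00988254,  0.01563415,  0.49881536],
       [ 0.01818705, -0.6790882 ,  0.73383135,  0.69071663],
       [ 0.00336485,  0.73399016,  0.67915176,  0.66084699],
       [ 0.        ,  0.        ,  0.        ,  1.        ]])}
{'fovy': 42.312859465186335, 'cx': 279.5329326775343, 'cy': 206.22951144499797, 'pose': array([[ 0.07687661,  0.97286388, -0.21823349,  0.30338665],
       [-0.99702375,  0.07373803, -0.02250222,  0.04454554],
       [-0.00579949,  0.21931387,  0.97563712,  0.88483156],
       [ 0.        ,  0.        ,  0.        ,  1.        ]])}
```

View pics/top0.png

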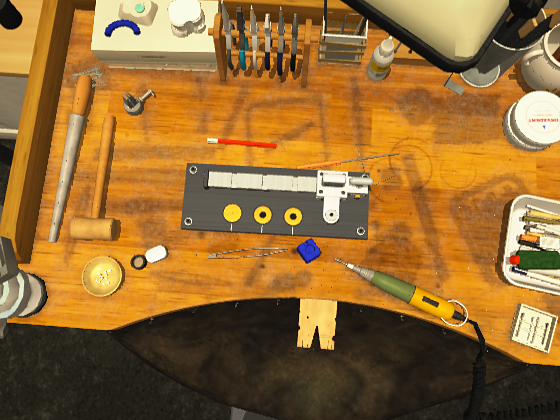

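View pics/side0.png

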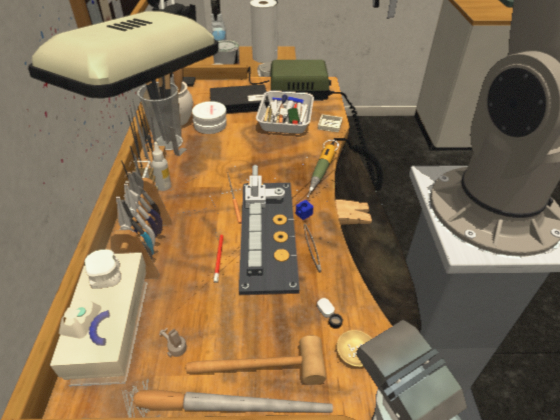

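The top view shows the jig with corners near (187,164), (369,175), (367,239) and (181,231). The discs are at (232,213), (262,214) and (292,215), and the leftmost one (+y) has no hole. The guide is at (332,190), the pin at about (362,182), and the wax, tweezers and file lie close by.

```bash
cat > h.py <<'E'
import numpy as np,cv2,pickle
def ray(f,u,v):
    fl=210/np.tan(np.radians(f["fovy"])/2)
    d=f["pose"][:3,:3]@np.array([(u-f["cx"])/fl,-(v-f["cy"])/fl,-1]);return f["pose"][:3,3],d
def onz(f,p,z):
    o,d=ray(f,*p);return o+d*(z-o[2])/d[2]
def tri(fa,pa,fb,pb):
    A=[];b=[]
    for f,p in((fa,pa),(fb,pb)):
        o,d=ray(f,*p);d=d/np.linalg.norm(d);P=np.eye(3)-np.outer(d,d);A.append(P);b.append(P@o)
    x,r,_,_=np.linalg.lstsq(np.vstack(A),np.hstack(b),rcond=None);return x,r
def proj(f,X):
    fl=210/np.tan(np.radians(f["fovy"])/2)
    c=f["pose"][:3,:3].T@(np.asarray(X)-f["pose"][:3,3]);return f["cx"]-fl*c[0]/c[2],f["cy"]+fl*c[1]/c[2]
E
python3 - <<'E'
from h import *
for n,(x0,y0,x1,y1) in {"top":(215,195,310,230),"side":(268,210,296,265)}.items():
    f=pickle.load(open(n+".pkl","rb"));im=f["image"]
    h=cv2.cvtColor(im,cv2.COLOR_BGR2HSV)
    m=cv2.inRange(h,(15,120,90),(35,255,255));k=np.zeros_like(m);k[y0:y1,x0:x1]=m[y0:y1,x0:x1]
    for c in cv2.findContours(k,cv2.RETR_EXTERNAL,cv2.CHAIN_APPROX_NONE)[0]:
        if len(c)>15:
            e=cv2.fitEllipse(c);print(n,np.round(e[0],1),np.round(e[1],1),np.round(onz(f,e[0],.014),4))
    # dark base
    m=cv2.inRange(h,(0,0,30),(180,110,95))
    m=cv2.morphologyEx(m,cv2.MORPH_OPEN,np.ones((3,3)))
    cs=[c for c in cv2.findContours(m,cv2.RETR_EXTERNAL,cv2.CHAIN_APPROX_NONE)[0] if cv2.contourArea(c)>1500]
    for c in cs:
        r=cv2.minAreaRect(c); x,y=r[0]
        if 200<x<330 and 170<y<270: print("base",cv2.approxPolyDP(cv2.convexHull(c),6,True)[:,0].tolist(),[np.round(onz(f,p[0],.012),3).tolist() for p in cv2.approxPolyDP(cv2.convexHull(c),6,True)])
    c={"top":im[150:250,170:400],"side":im[155:305,220:330]}[n]
    cv2.imwrite(f"pics/{n}crop.png",cv2.resize(c,None,fx=3.4 if n=="top" else 4,fy=3.4 if n=="top" else 4,interpolation=cv2.INTER_CUBIC))
E
```

```text
top [292.7 216. ] [17.1 17.7] [0.4835 0.0419 0.014 ]
top [262.3 214.4] [17.4 17.7] [0.4824 0.0917 0.014 ]
top [231.9 212.5] [17.4 17.9] [0.4817 0.1417 0.014 ]
base [[186, 171], [196, 164], [316, 170], [368, 194], [367, 238], [294, 234], [185, 193]] [[0.547, 0.226, 0.012], [0.561, 0.21, 0.012], [0.565, 0.009, 0.012], [0.53, -0.08, 0.012], [0.457, -0.081, 0.012], [0.454, 0.038, 0.012], [0.509, 0.223, 0.012]]
side [281.1 254.9] [12.1 14.7] [0.4825 0.144  0.014 ]
side [280.1 236.4] [10.7 14.1] [0.4835 0.0946 0.014 ]
side [279.4 219.3] [ 9.7 13.4] [0.484 0.045 0.014]
side [294.1 216.4] [ 1.8 13.1] [0.4523 0.0368 0.014 ]
base [[289, 188], [298, 292], [240, 294], [243, 206]] [[0.46, -0.059, 0.012], [0.454, 0.231, 0.012], [0.559, 0.233, 0.012], [0.564, 0.0, 0.012]]
```

View pics/topcrop.png

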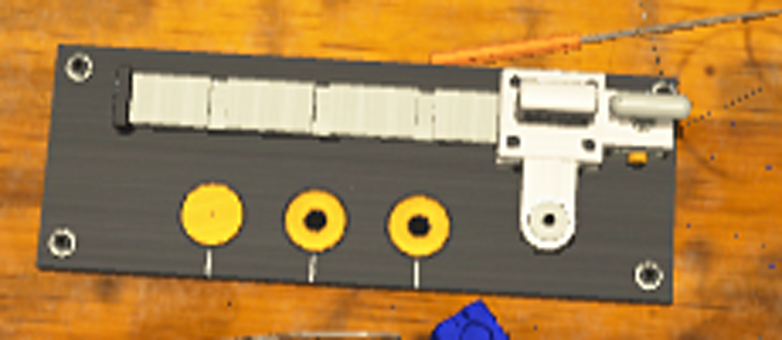

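View pics/sidecrop.png

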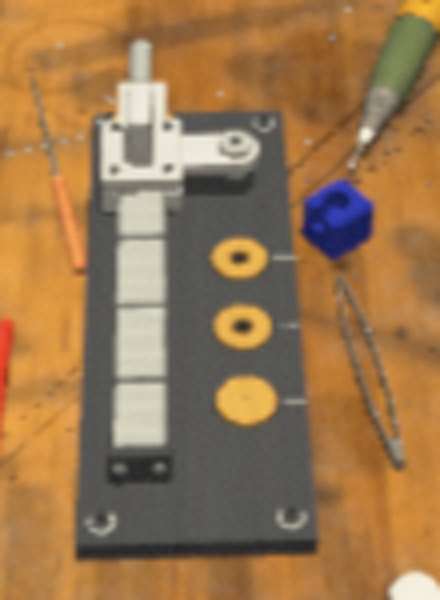

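The blank disc is the +y one, at jig y = +70 mm, so the guide travels 160 mm. Next I check the jig-derived pin and fin points against the pictures and locate the lamp.

Run:
```python
from h import *
T=pickle.load(open("top.pkl","rb"));S=pickle.load(open("side.pkl","rb"))
R=lambda x,y,z:np.array([.5093+x-.018*y,.0737+.018*x+y,z])
for n,p in {"pin":(.026,-.133,.070),"pin+":(.026,-.152,.064),"pin-":(.026,-.114,.064),"finA":(.033,-.108,.074),"finB":(.033,-.072,.074),"finC":(.019,-.072,.074),"finD":(.019,-.108,.074),"bush":(-.026,-.09,.04)}.items():
    X=R(*p);a=proj(T,X);b=proj(S,X);print(n,X.round(4),np.round(a,1),"topcrop",np.round((np.array(a)-[170,150])*3.4),"sidecrop",np.round((np.array(b)-[220,155])*4))
for p in((320,0),(350,25),(385,48),(430,70),(465,88),(520,50)):print("lamp",p,onz(T,p,.31).round(3))
for p in((35,65),(105,95),(215,50),(75,92),(160,85)):print("lampS",p,onz(S,p,.31).round(3))
```

```text
pin [ 0.5377 -0.0588  0.07  ] [360.4 179.5] topcrop [647. 100.] sidecrop [138.  55.]
pin+ [ 0.538  -0.0778  0.064 ] [372.1 181.2] topcrop [687. 106.] sidecrop [139.  42.]
pin- [ 0.5374 -0.0398  0.064 ] [347.8 179.8] topcrop [604. 101.] sidecrop [138.  85.]
finA [ 0.5442 -0.0337  0.074 ] [344.8 173.5] topcrop [594.  80.] sidecrop [125.  78.]
finB [0.5436 0.0023 0.074 ] [321.6 172.3] topcrop [515.  76.] sidecrop [124. 121.]
finC [0.5296 0.002  0.074 ] [321.2 180.9] topcrop [514. 105.] sidecrop [150. 120.]
finD [ 0.5302 -0.034   0.074 ] [344.5 182.2] topcrop [593. 110.] sidecrop [151.  77.]
bush [ 0.4849 -0.0168  0.04  ] [329.9 214.5] topcrop [544. 219.] sidecrop [234. 144.]
lamp (320, 0) [0.686 0.029 0.31 ]
lamp (350, 25) [ 0.655 -0.008  0.31 ]
lamp (385, 48) [ 0.629 -0.05   0.31 ]
lamp (430, 70) [ 0.605 -0.102  0.31 ]
lamp (465, 88) [ 0.586 -0.142  0.31 ]
lamp (520, 50) [ 0.638 -0.206  0.31 ]
lampS (35, 65) [ 0.934 -0.068  0.31 ]
lampS (105, 95) [0.774 0.046 0.31 ]
lampS (215, 50) [ 0.609 -0.131  0.31 ]
lampS (75, 92) [0.827 0.035 0.31 ]
lampS (160, 85) [0.69  0.012 0.31 ]
```

```bash
python3 -m handwheel '{"dr":[[0,0,-0.169],[0,0,-0.169],[0,0,-0.169],[0,0,-0.169],[0,0,-0.169],[0,0,-0.169],[0,0,-0.169],[0,0,-0.168],[0,0,0]],"dp":[[0,0,0],[0,0,0],[0,0,0],[0,0,0],[0,0,0],[0,0,0],[0,0,0],[0,0,0],[0,0,0]],"jaw":[0.5,0.5,0.5,0.5,0.5,0.5,0.5,0.5,0.5]}' 50
python3 -m handwheel '{"dr":[[0,0,0],[0,0,0],[0,0,0],[0,0,0],[0,0,0],[0,0,0],[0,0,0],[0,0,0],[0,0,0],[0,0,0],[0,0,0],[0,0,0],[0,0,0],[0,0,0]],"dp":[[47.5,26,0],[47.5,26,0],[47.5,26,0],[47.5,26,0],[47.5,26,0],[47.5,26,0],[47.5,26,0],[47.5,26,0],[47.5,26,0],[47.5,26,0],[47.5,26,0],[47.5,26,0],[0,0,0],[0,0,0]],"jaw":[0.5,0.5,0.5,0.5,0.5,0.5,0.5,0.5,0.5,0.5,0.5,0.5,0.5,0.5]}'
cat > w.py <<'E'
import sys,numpy as np
from bench import bot
from scipy.spatial.transform import Rotation as R
s=bot.state();r=R.from_quat(s["tool_rot"]).as_matrix()
print("t",s["clock"],"tcp",s["tool_pos"].round(4),"toolx",r[:,0].round(4),"tooly",r[:,1].round(4),"F",s["force"].round(1),"w",round(s["gripper_width"],4),"g",round(s["grip_force"],1))
if len(sys.argv)>3:
    t=np.array([float(a) for a in sys.argv[1:4]]);print("dp mm",(r.T@(t-s["tool_pos"])*1000).round(1))
    G=np.array([[-.018,1,0],[1,.018,0],[0,0,-1]]).T
    print("dr",R.from_matrix(r.T@G).as_rotvec().round(4))
E
python3 w.py .5378 -.0588 .285
```

```text
clock: 1.23
tool_pos: [0.1588, -0.656, 0.4043]
tool_rot: [0.701, 0.713, 0.0, -0.0]
force: [-0.8, 0.6, 0.5]
gripper_width: 0.0469
grip_force: 0.0
clock: 2.98
tool_pos: [0.4605, -0.0808, 0.4045]
tool_rot: [0.702, 0.712, -0.0, -0.0]
force: [0.5, -1.1, 1.1]
gripper_width: 0.047
grip_force: 0.0
t 2.975 tcp [ 0.4605 -0.0808  0.4045] toolx [-0.0153  0.9999  0.    ] tooly [ 9.999e-01  1.530e-02 -6.000e-04] F [ 0.5 -1.1  1.1] w 0.047 g 0.0
dp mm [ 20.8  77.7 119.4]
dr [-0.0006 -0.     -0.0027]
```

Lower first, then slide in over the pin, then check with a picture.

```bash
python3 -m handwheel '{"dr":[[0,0,-0.003],[0,0,0],[0,0,0],[0,0,0],[0,0,0],[0,0,0],[0,0,0]],"dp":[[0,0,40],[0,0,40],[0,0,39.5],[10,39,0],[11,39,0],[0,0,0],[0,0,0]],"jaw":[0.5,0.5,0.5,0.5,0.5,0.5,0.5]}'
python3 w.py .5378 -.0588 .244
python3 - <<'E'
from h import *
from bench import bot
a=bot.grab_frame("top")["image"][130:250,250:410];b=bot.grab_frame("side")["image"][100:250,190:340]
a=cv2.resize(a,(480,360),interpolation=cv2.INTER_CUBIC);b=cv2.resize(b,(320,320),interpolation=cv2.INTER_CUBIC)
o=np.zeros((360,800,3),np.uint8);o[:,:480]=a;o[:320,480:]=b;cv2.imwrite("pics/pre.png",o)
E
```

```text
clock: 3.85
tool_pos: [0.5375, -0.059, 0.2848]
tool_rot: [0.701, 0.714, -0.001, -0.0]
force: [0.7, -1.3, -0.1]
gripper_width: 0.047
grip_force: 0.0
t 3.85 tcp [ 0.5375 -0.059   0.2848] toolx [-1.840e-02  9.998e-01 -4.000e-04] tooly [ 0.9998  0.0184 -0.0013] F [ 0.7 -1.3 -0.1] w 0.047 g 0.0
dp mm [ 0.3  0.4 40.8]
dr [-0.0013  0.0004  0.0004]
```

View pics/pre.png

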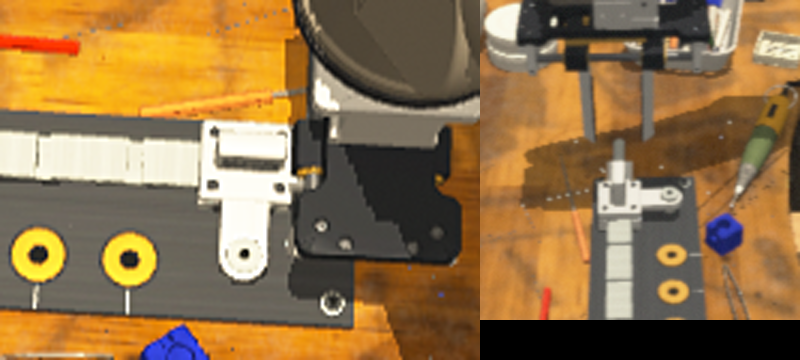

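In the side view the fingers at crop (587,130) and (648,130) straddle the T-bar at (618,150), and they are centred on it. I lower and grip.

```bash
python3 -m handwheel '{"dr":[[0,0,0],[0,0,0],[0,0,0],[0,0,0],[0,0,0],[0,0,0],[0,0,0],[0,0,0],[0,0,0]],"dp":[[0,0,20],[0,0,20],[0,0,0],[0,0,0],[0,0,0],[0,0,0],[0,0,0],[0,0,0],[0,0,0]],"jaw":[0.5,0.5,0.5,0,0,0,0,0,0]}' 55
python3 w.py .5378 -.0588 .28
```

```text
clock: 5.08
tool_pos: [0.5383, -0.0578, 0.2454]
tool_rot: [0.7, 0.714, 0.0, 0.0]
force: [0.2, -0.8, 3.5]
gripper_width: 0.0104
grip_force: 55.0
t 5.075 tcp [ 0.5383 -0.0578  0.2454] toolx [-0.0209  0.9998 -0.    ] tooly [9.998e-01 2.090e-02 3.000e-04] F [ 0.2 -0.8  3.5] w 0.0104 g 55.0
dp mm [ -1.   -0.5 -34.6]
dr [0.0003 0.     0.0029]
```

```bash
python3 -m handwheel '{"dr":[[0,0,0],[0,0,0],[0,0,0],[0,0,0],[0,0,0],[0,0,0],[0,0,0],[0,0,0],[0,0,0],[0,0,0]],"dp":[[0,0,-4],[0,0,-4],[0,0,-4],[0,0,-4],[0,0,-4],[0,0,-5],[0,0,-5],[0,0,-6],[0,0,0],[0,0,0]],"jaw":[0,0,0,0,0,0,0,0,0,0]}'
python3 w.py .5378 -.0588 .28
python3 - <<'E'
from h import *
from bench import bot
a=bot.grab_frame("top")["image"][130:250,250:410];b=bot.grab_frame("side")["image"][100:250,190:340]
a=cv2.resize(a,(480,360),interpolation=cv2.INTER_CUBIC);b=cv2.resize(b,(320,320),interpolation=cv2.INTER_CUBIC)
o=np.zeros((360,800,3),np.uint8);o[:,:480]=a;o[:320,480:]=b;cv2.imwrite("pics/up.png",o)
E
```

```text
clock: 6.32
tool_pos: [0.5382, -0.0579, 0.2811]
tool_rot: [0.7, 0.714, -0.0, -0.0]
force: [-0.1, 0.2, -0.9]
gripper_width: 0.0104
grip_force: 55.0
t 6.325 tcp [ 0.5382 -0.0579  0.2811] toolx [-0.0209  0.9998 -0.    ] tooly [ 0.9998  0.0209 -0.    ] F [-0.1  0.2 -0.9] w 0.0104 g 55.0
dp mm [-0.9 -0.4  1.1]
dr [-0.      0.      0.0029]
```

View pics/up.png

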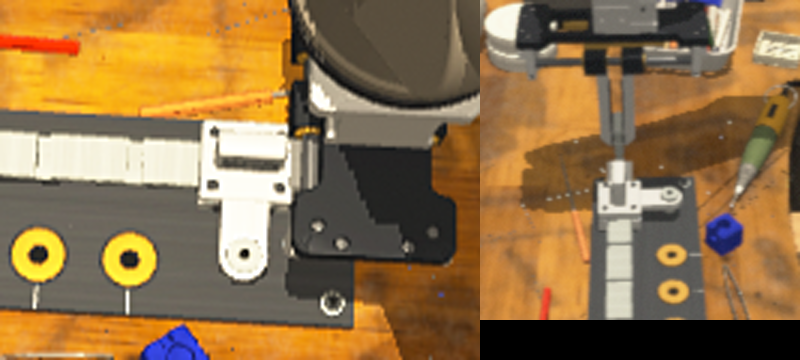

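The T-bar is held, the fin stays put below, and the wrist force shows only the pin's weight. I carry it to the free bench beyond the -y end and lean it 32° in the jig's y direction, towards the jig. On release it should fall on its side between the open fingers.

```bash
python3 -m handwheel '{"dr":[[0,0,0],[0,0,0],[0,0,0],[0,0,0],[0,0,0],[0,-0.14,0],[0,-0.14,0],[0,-0.14,0],[0,-0.14,0],[0,0,0],[0,0,0]],"dp":[[0,0,-5],[0,0,-4],[0,0,0],[-20,-19,0],[-21,-19,0],[0,0,0],[0,0,0],[0,0,0],[0,0,0],[0,0,0],[0,0,0]],"jaw":[0,0,0,0,0,0,0,0,0,0,0]}'
python3 w.py .50 -.0464 .215
```

```text
clock: 7.8
tool_pos: [0.5011, -0.0996, 0.2901]
tool_rot: [0.673, 0.687, -0.192, 0.196]
force: [0.1, 0.6, -0.8]
gripper_width: 0.0105
grip_force: 55.0
t 7.8 tcp [ 0.5011 -0.0996  0.2901] toolx [-0.018   0.8488 -0.5284] tooly [ 9.998e-01  2.090e-02 -3.000e-04] F [ 0.1  0.6 -0.8] w 0.0105 g 55.0
dp mm [84.9  0.  35.7]
dr [5.000e-04 5.567e-01 3.000e-03]
```

```bash
python3 -m handwheel '{"dr":[[0,0,0],[0,0,0],[0,0,0],[0,0,0],[0,0,0],[0,0,0],[0,0,0]],"dp":[[28,0,12],[28,0,12],[29,0,12],[0,0,0],[2,0,3],[2,0,3],[0,0,0]],"jaw":[0,0,0,0,0,0,0]}'
python3 w.py .50 -.0464 .205
python3 - <<'E'
from h import *
from bench import bot
a=bot.grab_frame("top")["image"][130:280,300:500];b=bot.grab_frame("side")["image"][100:250,190:340]
a=cv2.resize(a,(480,360),interpolation=cv2.INTER_CUBIC);b=cv2.resize(b,(320,320),interpolation=cv2.INTER_CUBIC)
o=np.zeros((360,800,3),np.uint8);o[:,:480]=a;o[:320,480:]=b;cv2.imwrite("pics/lay.png",o)
E
```

```text
clock: 8.68
tool_pos: [0.5, -0.0471, 0.2076]
tool_rot: [0.673, 0.686, -0.193, 0.197]
force: [0.3, 0.3, -0.2]
gripper_width: 0.0107
grip_force: 55.0
t 8.675 tcp [ 0.5    -0.0471  0.2076] toolx [-0.0168  0.8471 -0.5311] tooly [9.998e-01 2.010e-02 4.000e-04] F [ 0.3  0.3 -0.2] w 0.0107 g 55.0
dp mm [ 2.  -0.   1.9]
dr [0.001  0.5599 0.002 ]
```

View pics/lay.png

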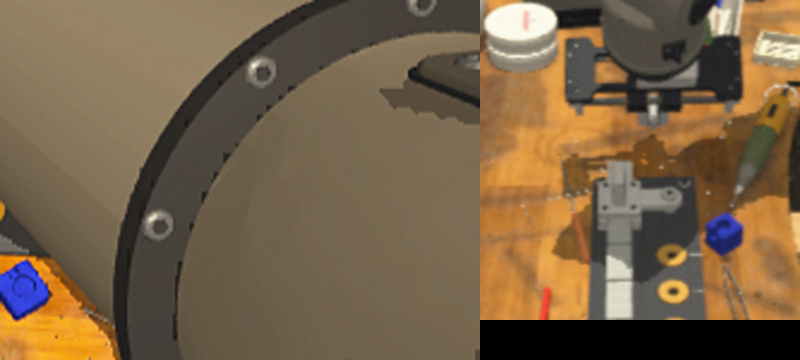

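The pin hangs leaning between the fingers at crop (653,110), beyond the jig end. I lower it a touch, release and back off.

```bash
python3 -m handwheel '{"dr":[[0,0,0],[0,0,0],[0,0,0],[0,0,0],[0,0,0],[0,0,0],[0,0,0],[0,0,0],[0,0,0],[0,0,0],[0,0,0]],"dp":[[1.5,0,2],[0,0,0],[0,0,0],[0,0,0],[0,0,0],[0,0,-25],[0,0,-25],[0,0,-25],[-30,0,0],[-30,0,0],[0,0,0]],"jaw":[0,0,0.6,0.6,0.6,0.6,0.6,0.6,0.6,0.6,0.6]}'
python3 w.py .50 -.0464 .205
python3 - <<'E'
from h import *
from bench import bot
b=bot.grab_frame("side");pickle.dump(b,open("s2.pkl","wb"));b=b["image"][100:250,190:390]
cv2.imwrite("pics/laid.png",cv2.resize(b,(800,600),interpolation=cv2.INTER_CUBIC))
E
```

```text
clock: 10.15
tool_pos: [0.5002, -0.0589, 0.3013]
tool_rot: [0.673, 0.685, -0.193, 0.198]
force: [-0.2, 0.3, 1.1]
gripper_width: 0.0561
grip_force: 0.0
t 10.15 tcp [ 0.5002 -0.0589  0.3013] toolx [-0.0144  0.8467 -0.5319] tooly [0.9998 0.0181 0.0018] F [-0.2  0.3  1.1] w 0.0561 g 0.0
dp mm [61.8 -0.2 74.9]
dr [ 1.800e-03  5.608e-01 -4.000e-04]
```

View pics/laid.png

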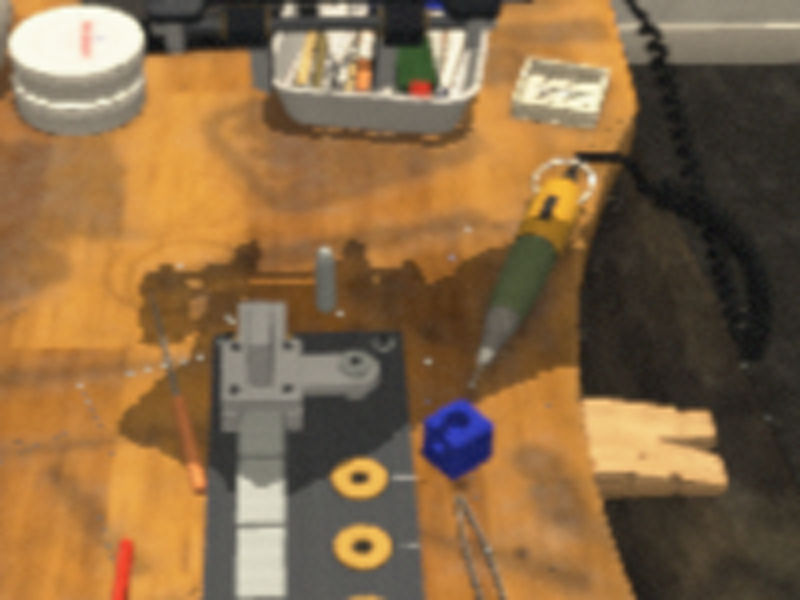

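The pin lies flat: the T-bar is at crop (325,280), along y, and the shank runs left to (245,280), along +x. I check its position while I straighten up over the fin.

```bash
python3 -m handwheel '{"dr":[[0,0.14,0],[0,0.14,0],[0,0.14,0],[0,0.14,0],[0,0,0],[0,0,0],[0,0,0]],"dp":[[0,0,0],[0,0,0],[0,0,0],[0,0,0],[21,19,8],[21,19,8],[0,0,0]],"jaw":[0.5,0.5,0.5,0.5,0.5,0.5,0.5]}'
python3 w.py .5371 -.0158 .245
python3 - <<'E'
from h import *
S=pickle.load(open("s2.pkl","rb"))
X=onz(S,(190+325/4,100+280/4),.010);d=X-[.5093,.0737,0];print("pin",X.round(3),"jig y",d[1]-.018*d[0])
from bench import bot
f=bot.grab_frame("side");im=f["image"][100:250,200:320]
cv2.imwrite("pics/fin.png",cv2.resize(im,(480,600),interpolation=cv2.INTER_CUBIC))
E
```

```text
clock: 11.08
tool_pos: [0.5378, -0.0121, 0.2832]
tool_rot: [0.699, 0.716, 0.0, -0.001]
force: [-0.4, -0.3, -0.4]
gripper_width: 0.0472
grip_force: 0.0
t 11.075 tcp [ 0.5378 -0.0121  0.2832] toolx [-0.024   0.9997  0.0019] tooly [ 0.9997  0.024  -0.0014] F [-0.4 -0.3 -0.4] w 0.0472 g 0.0
dp mm [-3.7 -0.7 38.2]
dr [-0.0014 -0.0019  0.006 ]
pin [ 0.501 -0.129  0.01 ] jig y -0.202718347660588
```

View pics/fin.png

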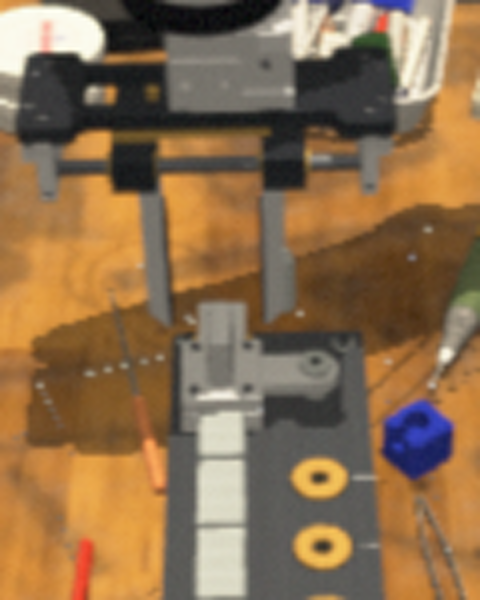

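The fingers at crop (157,300) and (278,300) straddle the fin at (220,340). I lower, grip, then slide 160 mm along tool x.

```bash
python3 -m handwheel '{"dr":[[0,-0.002,0.006],[0,0,0],[0,0,0],[0,0,0],[0,0,0],[0,0,0],[0,0,0],[0,0,0],[0,0,0]],"dp":[[-3.5,-0.5,12],[0,0,14],[0,0,11],[0,0,0],[0,0,0],[0,0,0],[0,0,0],[0,0,0],[0,0,0]],"jaw":[0.5,0.5,0.5,0.5,0.1,0,0,0,0]}' 50
python3 w.py .5371 -.0158 .245
```

```text
clock: 12.25
tool_pos: [0.5373, -0.0181, 0.2476]
tool_rot: [0.702, 0.712, -0.0, 0.001]
force: [3.8, 0.4, -0.3]
gripper_width: 0.0138
grip_force: 50.0
t 12.25 tcp [ 0.5373 -0.0181  0.2476] toolx [-0.0149  0.9999 -0.0019] tooly [0.9999 0.0149 0.0012] F [ 3.8  0.4 -0.3] w 0.0138 g 50.0
dp mm [ 2.3 -0.1  2.6]
dr [ 0.0012  0.0019 -0.0031]
```

```bash
python3 -m handwheel '{"dr":[[0,0,0],[0,0,0],[0,0,0],[0,0,0],[0,0,0],[0,0,0],[0,0,0],[0,0,0],[0,0,0],[0,0,0],[0,0,0],[0,0,0],[0,0,0],[0,0,0],[0,0,0],[0,0,0],[0,0,0],[0,0,0],[0,0,0],[0,0,0]],"dp":[[4,0,0],[8,0,0],[9,0,0],[9,0,0],[9,0,0],[9,0,0],[9,0,0],[9,0,0],[9,0,0],[9,0,0],[9,0,0],[9,0,0],[9,0,0],[9,0,0],[9,0,0],[9,0,0],[9,0,0],[6,0,0],[0,0,0],[0,0,0]],"jaw":[0,0,0,0,0,0,0,0,0,0,0,0,0,0,0,0,0,0,0,0]}'
python3 w.py .5345 .1419 .2473
python3 - <<'E'
from h import *
from bench import bot
f=bot.grab_frame("side");im=f["image"][180:300,210:330]
cv2.imwrite("pics/slid.png",cv2.resize(im,(600,600),interpolation=cv2.INTER_CUBIC))
E
```

```text
clock: 14.75
tool_pos: [0.5346, 0.136, 0.2475]
tool_rot: [0.701, 0.713, -0.0, 0.001]
force: [-0.8, 2.8, 9.1]
gripper_width: 0.0138
grip_force: 50.0
t 14.75 tcp [0.5346 0.136  0.2475] toolx [-1.580e-02  9.999e-01 -9.000e-04] tooly [9.999e-01 1.580e-02 8.000e-04] F [-0.8  2.8  9.1] w 0.0138 g 50.0
dp mm [5.9 0.  0.2]
dr [ 0.0008  0.0009 -0.0022]
```

View pics/slid.png

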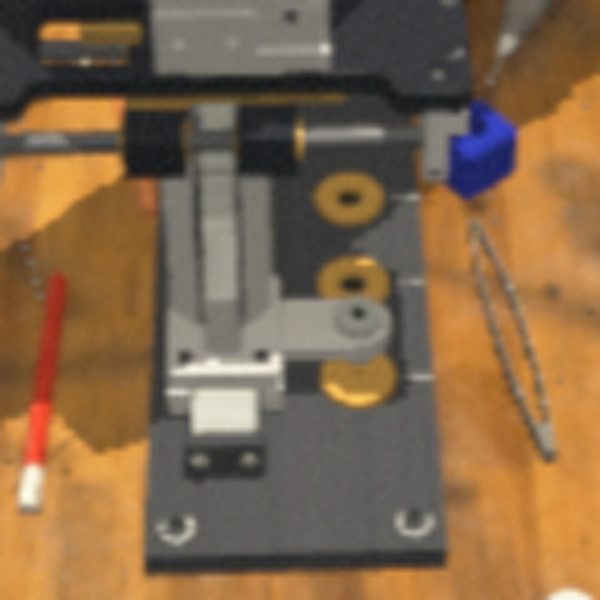

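The guide followed and its bush at crop (358,315) is just short of the blank disc. I creep up the last millimetres and watch the rail force for the click.

```bash
for i in 1; do python3 -m handwheel '{"dr":[[0,0,0],[0,0,0],[0,0,0],[0,0,0]],"dp":[[1.5,0,0],[1.5,0,0],[0,0,0],[0,0,0]],"jaw":[0,0,0,0]}' >/dev/null; python3 w.py .5345 .1419 .2473
python3 -m handwheel '{"dr":[[0,0,0],[0,0,0]],"dp":[[1,0,0],[0,0,0]],"jaw":[0,0]}' >/dev/null; python3 w.py .5345 .1419 .2473
python3 -m handwheel '{"dr":[[0,0,0],[0,0,0]],"dp":[[1,0,0],[0,0,0]],"jaw":[0,0]}'>/dev/null; python3 w.py .5345 .1419 .2473
done
```

```text
t 15.3 tcp [0.5345 0.1387 0.2475] toolx [-0.0155  0.9999 -0.0013] tooly [9.999e-01 1.550e-02 6.000e-04] F [0.1 1.1 9.4] w 0.0137 g 50.0
dp mm [3.2 0.  0.2]
dr [ 0.0006  0.0013 -0.0025]
t 15.55 tcp [0.5346 0.1396 0.2475] toolx [-0.0153  0.9999 -0.0015] tooly [9.999e-01 1.530e-02 6.000e-04] F [-0.7 -0.  10.5] w 0.0134 g 50.0
dp mm [ 2.3 -0.   0.2]
dr [ 0.0006  0.0015 -0.0027]
t 15.8 tcp [0.5345 0.1407 0.2475] toolx [-0.0155  0.9999 -0.0014] tooly [9.999e-01 1.550e-02 7.000e-04] F [-0.2  1.4  9. ] w 0.0134 g 50.0
dp mm [ 1.2 -0.   0.2]
dr [ 0.0007  0.0014 -0.0025]
```

```bash
python3 -m handwheel '{"dr":[[0,0,0],[0,0,0],[0,0,0]],"dp":[[0.6,0,0],[0,0,0],[0,0,0]],"jaw":[0,0,0]}' >/dev/null; python3 w.py .5345 .1419 .2473|head -1
python3 -m handwheel '{"dr":[[0,0,0],[0,0,0],[0,0,0]],"dp":[[0.6,0,0],[0,0,0],[0,0,0]],"jaw":[0,0,0]}'>/dev/null; python3 w.py .5345 .1419 .2473|head -1
python3 -m handwheel '{"dr":[[0,0,0],[0,0,0],[0,0,0]],"dp":[[0.6,0,0],[0,0,0],[0,0,0]],"jaw":[0,0,0]}'>/dev/null; python3 w.py .5345 .1419 .2473|head -1
python3 -m handwheel '{"dr":[[0,0,0],[0,0,0],[0,0,0]],"dp":[[0.6,0,0],[0,0,0],[0,0,0]],"jaw":[0,0,0]}'>/dev/null; python3 w.py .5345 .1419 .2473|head -1
```

```text
t 16.175 tcp [0.5345 0.1412 0.2475] toolx [-0.0154  0.9999 -0.0015] tooly [9.999e-01 1.540e-02 6.000e-04] F [-0.3  1.1  9.2] w 0.0139 g 50.0
t 16.55 tcp [0.5345 0.1417 0.2475] toolx [-0.0152  0.9999 -0.0017] tooly [9.999e-01 1.530e-02 5.000e-04] F [ 0.1  0.9 10.7] w 0.0138 g 50.0
t 16.925 tcp [0.5345 0.1422 0.2475] toolx [-0.0152  0.9999 -0.0018] tooly [9.999e-01 1.520e-02 5.000e-04] F [-0.4 -0.9 10.2] w 0.0134 g 50.0
t 17.3 tcp [0.5345 0.1427 0.2475] toolx [-0.0151  0.9999 -0.002 ] tooly [9.999e-01 1.510e-02 4.000e-04] F [ 0.4 -1.1 10.8] w 0.0133 g 50.0
```

The force sign changes near y = 0.142, which is 160 mm of travel. I go back to the middle, let go so the ball centres itself, then regrip and probe lightly.

```bash
python3 -m handwheel '{"dr":[[0,0,0],[0,0,0],[0,0,0],[0,0,0],[0,0,0],[0,0,0],[0,0,0],[0,0,0],[0,0,0],[0,0,0]],"dp":[[-0.8,0,0],[0,0,0],[0,0,0],[0,0,0],[0,0,0],[0,0,0],[0,0,0],[0,0,0],[0,0,0],[0,0,0]],"jaw":[0,0,0.3,0.3,0.3,0,0,0,0,0]}' >/dev/null; python3 w.py .5345 .1419 .2473|head -1
python3 -m handwheel '{"dr":[[0,0,0],[0,0,0],[0,0,0]],"dp":[[0.7,0,0],[0,0,0],[0,0,0]],"jaw":[0,0,0]}' >/dev/null; python3 w.py .5345 .1419 .2473|head -1
python3 -m handwheel '{"dr":[[0,0,0],[0,0,0],[0,0,0]],"dp":[[-1.4,0,0],[0,0,0],[0,0,0]],"jaw":[0,0,0]}' >/dev/null; python3 w.py .5345 .1419 .2473|head -1
python3 -m handwheel '{"dr":[[0,0,0],[0,0,0],[0,0,0]],"dp":[[0.7,0,0],[0,0,0],[0,0,0]],"jaw":[0,0,0]}' >/dev/null; python3 w.py .5345 .1419 .2473|head -1
python3 - <<'E'
from h import *
from bench import bot
f=bot.grab_frame("side");pickle.dump(f,open("s3.pkl","wb"));im=f["image"][220:280,250:310]
cv2.imwrite("pics/final.png",cv2.resize(im,(600,600),interpolation=cv2.INTER_CUBIC))
E
```

```text
t 18.55 tcp [0.5346 0.1415 0.2469] toolx [-0.0149  0.9999 -0.0019] tooly [9.999e-01 1.490e-02 1.000e-04] F [ 3.8  0.6 -2.6] w 0.0138 g 50.0
t 18.925 tcp [0.5346 0.142  0.2469] toolx [-0.0148  0.9999 -0.0021] tooly [9.999e-01 1.480e-02 1.000e-04] F [ 3.6 -2.1 -5.3] w 0.0135 g 50.0
t 19.3 tcp [0.5346 0.1408 0.2469] toolx [-0.0149  0.9999 -0.0018] tooly [9.999e-01 1.490e-02 2.000e-04] F [ 5.7 -0.2 -7.9] w 0.0136 g 50.0
t 19.675 tcp [0.5346 0.1414 0.2469] toolx [-0.0148  0.9999 -0.0019] tooly [9.999e-01 1.480e-02 1.000e-04] F [ 5.   0.4 -8.1] w 0.0139 g 50.0
```

View pics/final.png

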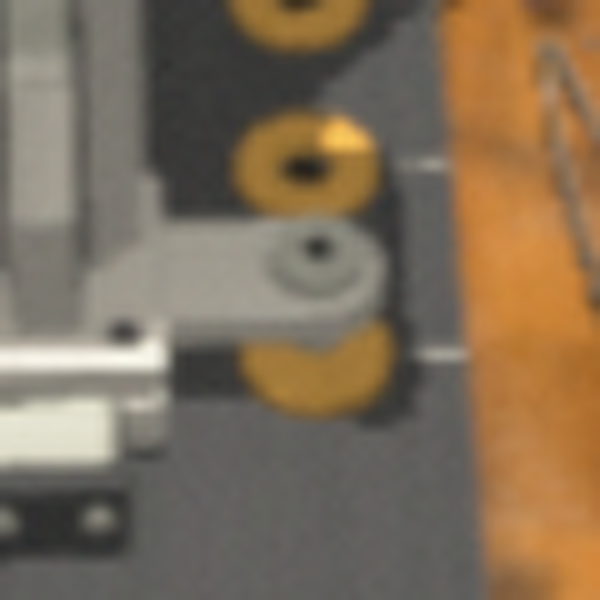

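The bush hole is at crop (318,246), roughly over the blank disc. I probe ±2 mm to locate the notch centre by force.

```bash
p(){ python3 w.py | cut -d' ' -f3-7 | tr '\n' ' '; python3 w.py | grep -o 'F.*w'; }
python3 -m handwheel '{"dr":[[0,0,0],[0,0,0],[0,0,0]],"dp":[[1.2,0,0],[0,0,0],[0,0,0]],"jaw":[0,0,0]}' >/dev/null; p
python3 -m handwheel '{"dr":[[0,0,0],[0,0,0],[0,0,0]],"dp":[[0.8,0,0],[0,0,0],[0,0,0]],"jaw":[0,0,0]}' >/dev/null; p
python3 -m handwheel '{"dr":[[0,0,0],[0,0,0],[0,0,0]],"dp":[[-2,0,0],[0,0,0],[0,0,0]],"jaw":[0,0,0]}' >/dev/null; p
python3 -m handwheel '{"dr":[[0,0,0],[0,0,0],[0,0,0]],"dp":[[-1.2,0,0],[0,0,0],[0,0,0]],"jaw":[0,0,0]}' >/dev/null; p
python3 -m handwheel '{"dr":[[0,0,0],[0,0,0],[0,0,0]],"dp":[[-0.8,0,0],[0,0,0],[0,0,0]],"jaw":[0,0,0]}' >/dev/null; p
python3 -m handwheel '{"dr":[[0,0,0],[0,0,0],[0,0,0]],"dp":[[2,0,0],[0,0,0],[0,0,0]],"jaw":[0,0,0]}' >/dev/null; p
python3 - <<'E'
from h import *
S0=pickle.load(open("side.pkl","rb"))
a=onz(S0,(220+234/4,155+145/4),.04);b=onz(S0,(281.8,244.9),.04);print(a,b,b-a)
E
```

```text
tcp [0.5346 0.1424 0.2469] toolx F [ 5.  -1.4 -7.2] w
tcp [0.5346 0.1429 0.2469] toolx F [ 5.  -3.4 -6.3] w
tcp [0.5346 0.1414 0.2469] toolx F [ 6.1 -0.6 -7.5] w
tcp [0.5346 0.1404 0.2469] toolx F [ 4.3  0.3 -8.2] w
tcp [0.5346 0.1399 0.2469] toolx F [ 5.1  2.7 -9.5] w
tcp [0.5346 0.1416 0.247 ] F [ 5.3  0.4 -8.9] w
[ 0.48503197 -0.01611805  0.04      ] [0.48137003 0.14099288 0.04      ] [-0.00366194  0.15711093  0.        ]
```

The restoring force is symmetric about y ≈ 0.1415 (-3.4 N at +1.5 mm, +2.7 N at -1.5 mm). The guide therefore sits centred in the notch, still gripped at 50 N. I hand in.

```bash
python3 -m handwheel '{"dr":[[0,0,0],[0,0,0],[0,0,0]],"dp":[[0,0,0],[0,0,0],[0,0,0]],"jaw":[0,0,0]}'; python3 -c "
from bench import bot
print(bot.close_job())"
```

```text
clock: 22.35
tool_pos: [0.5346, 0.1416, 0.2469]
tool_rot: [0.702, 0.712, -0.001, 0.001]
force: [5.9, -0.1, -8.3]
gripper_width: 0.0134
grip_force: 50.0
the job is handed in; nothing more can be done
None
```

Job handed in at 22.4 s, with no verdict returned: the lock pin lies on the bench beyond the jig's -y end, and the guide is gripped at 50 N in the +70 mm notch over the undrilled disc (notch confirmed by the restoring force either side).

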